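Shut the pod box past its spring catch

TASK

Shut the coffee-pod box: with the fingertips, press the steel catch strip down in the well behind the cover and, keeping it down, push the cover by its rear edge over the catch teeth until it is fully home over the pods; then let go, so that the catch springs up behind the cover and locks it. Only press and push: pick nothing up, do not force the cover against the raised teeth, and leave the small things standing round the box where they are.

Things in the scene. Friction and masses are not known exactly. Their poses are not given: they have to be found in the camera images.
- pod_box: Wooden box fixed to the counter, 124 wide (x) x 293 long (y) x 62 mm high; origin at the centre of its underside, z up, the cover shuts towards +y. Open bin with two white pods at y = +60 to +138 mm, end stop beyond. Behind it a finger well, x = -30 to 30, y = -138 to 56 mm, between ledges 50 mm high that carry the cover; rear wall 50 mm high; side rails 62 mm high hold the cover down.
- cover (a joint): How far the cover has slid towards the bin (m). 0 = rear end of its travel, 0.136 = fully home. Starts at 0 to 0.028. Its front edge meets the catch teeth at 0.040, and its rear edge clears them at 0.132. It slides with about 1.5 N of friction and stays where it is left.
- cover_rear (a point): Centre of the cover's rear edge, at its top face, 58 mm above the counter; moves with the cover (y = -83.5 mm in the box's frame at joint 0). White plate 96 wide (x) x 84 long (y) x 8 mm thick, underside 50 mm above the counter; flush with its rear edge stands a bar 76 wide x 10 x 12 mm high, top 70 mm above the counter. Push the rear edge along the box's +y.
- catch (a joint): How far the spring catch is pressed down (m): 0 = up, 0.012 = bottomed. It takes about 3 N to start and 6 N to bottom, and springs up by itself. Teeth clear the cover's underside when it is pressed more than 0.005.
- catch_pad (a point): Point on the top of the steel catch strip, near its ribbed rear end; 40 mm above the counter when up. The strip, 50 mm wide, lies along the middle of the well, level, passing under the cover, y = -136 to +54 mm in the box's frame. It goes down straight wherever it is pressed, and a fingertip can slide along it.
- catch_teeth (a point): Midway between the tops of the two teeth near the strip's front, 55 mm above the counter when up; moves with the catch. Each tooth is 13 mm (x) by 8 mm (y), at x = 32 to 45 mm to either side and y = +40.5 to +48.5 mm in the box's frame. Raised, they stop the cover. Between them the strip is clear for the finger.
- pod: Bystander: loose white brew pod, 51 mm across, 43 mm high, origin at the centre of its underside.
- creamer: Bystander: loose small creamer tub, 41 mm across, 27 mm high, origin at the centre of its underside.
- bottle: Bystander: loose brown dropper bottle, 28 mm across, 66 mm high, origin at the centre of its underside.
- timer: Bystander: loose round kitchen timer, 58 mm across, 40 mm high, origin at the centre of its underside.

How it is judged (in metres and radians):
On the way, in this order (a step that is already met when the one before it is completed fails the run):
1. the catch is pressed down while the cover is still behind the teeth (value of joint catch above 0.005 m and value of joint cover below 0.04 m and contact force between the fingers and pod_box above 0.5 N), for 0.1 s.
2. the cover slides over the teeth of the held-down catch (value of joint catch above 0.004 m and value of joint cover above 0.046 m), for 0.05 s.
At the end, for the whole second after the job is handed in: the cover is home (joint over 0.131) and at rest, the catch has sprung up behind it (pressed less than 3 mm), and the four bystanders are within 20 mm of where they stood (value of joint cover above 0.131 m and value of joint catch below 0.003 m and velocity of joint cover between -0.01 and 0.01 m/s and distance of each of pod, creamer, bottle, timer from where it was at the start of the episode below 0.02 m); the robot touches nothing.
It fails at once if a bystander is lifted, carried or knocked away (more than 20 mm) (distance of any of pod, creamer, bottle, timer from where it was at the start of the episode above 0.02 m).
It fails at once if the cover is forced against the teeth of the catch (over 40 N) (contact force between cover and catch above 40 N).
It also fails if it takes over 38 s, if anything falls off the work surface, if the arm or the gripper's body presses on something with over 40 N, if the wrist force passes 120 N, or if a joint passes its speed limit or range.

ROBOT

A 7-joint arm with a two-finger parallel gripper is mounted at the origin on a cart in front of the work surface, level with it; the furniture and walls round the work are solid. World frame = base frame: x ahead of the robot, y to its left, z up, the work surface at z = 0. Lengths are in mm, angles in degrees, forces in N, time in s.
With the tool pointing down it reaches from about 350 to 900 mm from the base axis. Payload 19.9 kg.
Tool frame: the origin (TCP) lies on the centre line of the jaws, within the pads' length; the fingertips stand 11 mm ahead of it and the grasp point (between the pads) lies 8 mm behind it; z points along the fingers, y is the line along which they close (so a half turn about z gives the same grasp; the last joint's range is limited). The gripper opens to 94 mm and grips with 3 to 60 N. Pads are 16 mm wide; open, the fingers measure 119 mm over their backs; the gripper's body (75 mm by 177 mm) begins 78 mm behind the grasp point.
Start: joints at [-74.112, 23.915, -0.59, 92.452, 0.269, 63.638, -3.037], TCP at [195.881, 593.49, 216.425] pointing down, gripper open.
Joint ranges: [-161.28, 161.28], [-22.2, 115.67], [-73.04, 71.86], [3.21, 147.25], [-68.34, 248.33], [10.77, 114.83], [-161.83, 161.83]. Speed limits (degrees/s): [108.29, 108.29, 136.94, 136.94, 172.46, 172.46, 172.46].

INTERFACE

Orientations are given as a 3x3 rotation matrix whose columns are the frame's x, y, z axes.
In Python, from cell import manip gives the robot as it stands.
- The arm moves only by the tool play_rows, never from a script. Its argument "rows" is text: rows parted by semicolons, each of 6 numbers parted by spaces: the shift along the tool's x, y, z in units of 2.5 cm (1.0 is 2.5 cm), then the turn, a rotation vector about the tool's x, y, z in units of pi/2 rad (1.0 is pi/2 rad). In form: dx dy dz ax ay az; .... A call has 1 to 12 rows; each row shifts and turns the commanded pose from where the row before left it, along the tool's axes as they then stand; what a row does not reach is not made up. A row lasts 1/12 s, in which the tool goes at most 41.7 mm and 7.16 degrees, less where a joint would pass 70% of its speed; a pose out of reach is approached as far as the arm can. A call with a number of a shift or a turn outside -1 to 1 is refused whole. A call with a gripper value outside its range is refused whole. "fingers" is the opening, from -1 (shut) to 1 (fully open), so that 0 is half open, set as the call begins (left out, the last holds). The fingers move at their own pace and stop on an object; "grip_force" is the grip in N (left out, the last holds). Time passes only in rows, so rows that do not move let the fingers close. It gives the time, the measured TCP pose, the force, the opening and the grip force at its end, in the units of the state.
- manip.sense(): the state, without advancing time (a new reading comes with each control period).
- manip.read_camera(name): name is "scene" or "top" or "wrist"; returns the picture (480x640x3 uint8, red, green, blue); there is no depth.
- manip.calibration(name): a dict with "fx", "fy", "cx", "cy" (pixels), "R" (3x3) and "t" (3): a world point X has camera coordinates R X + t; the wrist camera has in their place "tool_from_camera" (4x4, takes a point from camera to tool coordinates, whose origin is the TCP and whose axes are the flange's). Camera axes: x right, y down, z forward; pixel columns grow to the right and rows downward; lengths in mm; the calibration is good to about 2 mm. A picture is of the moment at which its call begins: read the wrist's pose just before it. calibration takes no time and is no camera call.
- manip.sign_off(): hands the job in; it is judged then, once.
Trained networks look in the newest picture that a camera, given by its name, has taken for a name from the list of things; names that differ only in an ending like _2 or _b are one class to them, and where a whole thing is asked for, a point or a joint stands for the part that bears it (a point fixed in the world has none). Each returns a list of dicts, best first, with "conf" (0 to 1); they miss things now and then, are a little off and sometimes report something else, mostly with a low value. They report only what shows in the picture. A call takes as long as a camera call.
- manip.boxes_of(camera, name): "bbox" ([centre column, centre row, width, height] in pixels, round what is visible of it).
- manip.regions_of(camera, name): "pixels" (480x640 bool, what is visible of it) and "bbox" ([centre column, centre row, width, height] in pixels, round what is visible of it).
The state is a dict: "time": time; "joint_positions": joint angles; "qd": joint speeds; "joint_torque": joint torques, N m; "tool_pos": TCP position; "tool_rot": TCP orientation; "ft_force": force on the tool from outside, world axes, zero at the start; "ft_torque": the same for the moment, N m; "opening": finger opening in mm; "grasp_force": force on a finger pad.
Only numpy, scipy, OpenCV 4.12 (cv2) and the standard library are available. Lean on these libraries where they do the work, as an engineer would, in place of code of your own. Each camera call takes 0.05 s, during which the arm holds its last target. There are 200 camera calls.

## Working session

There is one attempt and no reset: what is moved stays moved. The work goes in short steps, Python scripts to look and compute and a tool call to move; the robot and the scene stay as the last step left them, time stands still between calls to the robot, and variables do not carry over. Pictures are saved under pics/ and viewed, at most 10 in all, crops included, and the job is handed in when it is done.

Besides the shell and the picture viewer there is one more tool, called after ">>>" as name(argument=value, ...) on one line, values as JSON. play_rows: Moves the arm, as the interface text tells. Shifts and turns lie within -1 to 1; 1 stands for 2.5 cm of shift or pi/2 rad of turn. Its arguments: {"type":"object","properties":{"rows":{"type":"string"},"fingers":{"type":"number"},"grip_force":{"type":"number"}},"required":["rows"]}

```bash
mkdir -p pics; ls; cat > h.py <<'E'
from cell import manip
import numpy as np, cv2
def K(n):
    c=manip.calibration(n); return c
def ray(n,u,v,z):
    c=K(n); d=np.array([(u-c['cx'])/c['fx'],(v-c['cy'])/c['fy'],1.]); R=np.array(c['R']); t=np.array(c['t'])
    o=-R.T@t; w=R.T@d; return o+w*(z-o[2])/w[2]
E
python3 - <<'E'
from h import *
s=manip.sense(); print(s['time'],s['tool_pos'],np.round(s['tool_rot'],3),s['opening'])
for n in ['top','scene']:
    im=manip.read_camera(n); cv2.imwrite(f'pics/{n}1.png',im[:,:,::-1])
    for k in ['pod_box','cover','cover_rear','catch','catch_pad','catch_teeth','pod','creamer','bottle','timer']:
        for d in manip.boxes_of(n,k)[:2]:
            print(n,k,round(d['conf'],2),np.round(d['bbox'],1),np.round(ray(n,d['bbox'][0],d['bbox'][1],{'cover_rear':58,'cover':58,'catch':40,'catch_pad':40,'catch_teeth':55,'pod_box':55}.get(k,20))[:2]))
E
```

```text
pics
0.0 [195.81080134 593.18564503 215.88112933] [[-0.95   0.313 -0.   ]
 [ 0.313  0.95  -0.001]
 [-0.    -0.001 -1.   ]] 93.95671565884165
top pod_box 0.89 [360.6 263.  138.3  64.7] [473. -81.]
top cover 0.8 [368.8 263.   40.1  39.2] [473. -99.]
top cover 0.59 [275.1 276.4  21.5  19.7] [443. 107.]
top cover_rear 0.85 [368.7 263.8  43.2  38.9] [472. -99.]
top catch 0.86 [376.4 263.4  88.1  39.4] [ 473. -117.]
top catch_pad 0.69 [379.  263.   88.4  38.6] [ 474. -123.]
top catch_teeth 0.7 [385.5 219.3  24.6  25.8] [ 571. -137.]
top catch_teeth 0.61 [378.1 265.1  85.4  33.5] [ 469. -120.]
top pod 0.77 [451.2 249.2  22.6  24.7] [ 507. -289.]
top pod 0.56 [361.1 261.1 135.1  61.8] [480. -84.]
top creamer 0.65 [275.8 277.1  21.8  19.2] [443. 109.]
top bottle 0.43 [276.4 277.8  20.   14.3] [441. 108.]
top bottle 0.38 [379.1 263.7  84.1  40.2] [ 474. -125.]
top timer 0.74 [385.9 218.9  27.5  28.6] [ 577. -142.]
scene pod_box 0.71 [372.3 235.9 127.6 134.4] [465. -38.]
scene pod_box 0.27 [381.  215.9  60.3  41.4] [475. -94.]
scene cover 0.85 [379.6 216.9  56.4  41.6] [475. -88.]
scene cover_rear 0.8 [380.6 216.3  56.5  44.7] [474. -90.]
scene cover_rear 0.65 [400.1 167.8  18.5  25.3] [ 503. -245.]
scene catch 0.92 [383.1 215.9  73.1  65.4] [ 476. -111.]
scene catch 0.45 [399.9 168.3  19.2  25.2] [ 510. -265.]
scene catch_pad 0.93 [384.2 214.4  66.7  61.8] [ 476. -116.]
scene catch_pad 0.26 [345.3 199.   21.8  26.2] [ 565. -115.]
scene catch_teeth 0.89 [381.1 217.8  71.5  63.2] [472. -90.]
scene pod 0.56 [400.5 168.6  18.3  29.1] [ 516. -288.]
scene creamer 0.88 [342.8 308.8  20.7  20. ] [444. 112.]
scene bottle 0.55 [319.2 229.9  18.5  30.5] [576. -28.]
scene timer 0.91 [347.2 198.7  24.3  26.2] [ 572. -137.]
```

```bash
python3 - <<'E'
import cv2
a=cv2.imread('pics/top1.png')[190:330,240:480]; cv2.imwrite('pics/a.png',cv2.resize(a,None,fx=3.3,fy=3.3,interpolation=2))
a=cv2.imread('pics/scene1.png')[140:330,290:470]; cv2.imwrite('pics/b.png',cv2.resize(a,None,fx=3,fy=3,interpolation=2))
E
```

```text
(no output)
```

View pics/a.png

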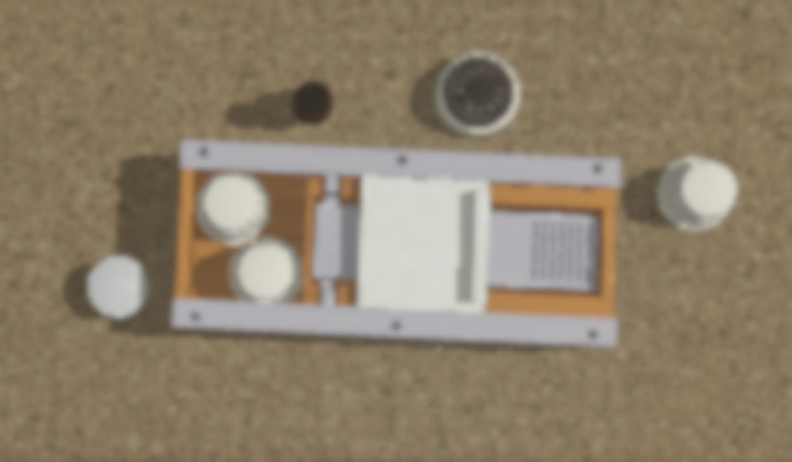

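View pics/b.png

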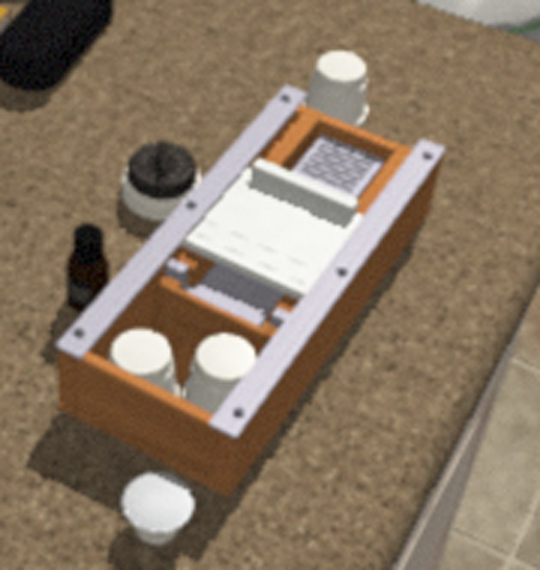

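The top crop shows the box lying along world y, with the cover (white, crop columns 358–490) behind the teeth and the ribbed pad at columns 530–597. The box's four top corners are at crop (181,141), (620,158), (616,345) and (172,326).

```bash
cat >> h.py <<'E'
def w2b(P,c,th):
    C,S=np.cos(th),np.sin(th); d=np.asarray(P)[:2]-c; return np.array([C*d[0]+S*d[1],-S*d[0]+C*d[1]])
def b2w(P,c,th):
    C,S=np.cos(th),np.sin(th); return np.array([C*P[0]-S*P[1],S*P[0]+C*P[1]])+c
E
python3 - <<'E'
from h import *
f=lambda u,v,z,n='top':ray(n,240+u/3.3,190+v/3.3,z)[:2]
g=lambda u,v,z:ray('scene',290+u/3,140+v/3,z)[:2]
c=[f(181,141,62),f(620,158,62),f(616,345,62),f(172,326,62)]
print(np.round(c,1))
d=(c[0]+c[3])/2-(c[1]+c[2])/2; th=np.arctan2(-d[0],d[1]); ce=np.mean(c,axis=0)
print(np.linalg.norm(d),np.degrees(th),ce)
print('scene corners',[np.round(g(*p,62)) for p in [(58,347),(290,86),(444,148),(215,436)]])
r=(f(490,181,58)+f(487,311,58))/2
print('cover rear box',w2b(r,ce,th),'front',w2b((f(362,174,58)+f(357,305,58))/2,ce,th),'pad rear end',w2b(f(597,252,40),ce,th))
p=b2w([0,-115],ce,th);print('pad target',p)
s=manip.sense();R=np.array(s['tool_rot']);print('shift tool',R.T[:2,:2]@(p-np.array(s['tool_pos'])[:2]), np.degrees(np.arctan2(R[1,1],R[0,1])))
E
```

```text
[[ 539.5   64.5]
 [ 528.9 -228.6]
 [ 404.8 -224. ]
 [ 416.    69.4]]
293.47792470230536 -2.126854141212389 [472.28328314 -79.65618843]
scene corners [array([538.,  69.]), array([ 525., -223.]), array([ 406., -218.]), array([427.,  79.])]
cover rear box [  0.20171453 -61.42138937] front [ 1.03421892 24.59405354] pad rear end [-2.73879882e-02 -1.36739679e+02]
pad target [ 468.01539359 -194.57696601]
shift tool [-505.40724555 -663.10106253] 71.7367339044088
```

>>> play_rows(rows="-1 -0.5 0 0 0 -0.06;-1 -0.5 0 0 0 -0.06;-1 -0.7 0 0 0 -0.06;-1 -0.8 0 0 0 0;-1 -0.8 0 0 0 0;-1 -0.8 0 0 0 0;-1 -0.8 0 0 0 0;-1 -0.8 0 0 0 0;-1 -0.8 0 0 0 0;-1 -0.8 0 0 0 0;-1 -0.8 0 0 0 0;-0.5 -0.8 0 0 0 0", fingers=-1, grip_force=20)

```text
time: 2.1
tool_pos: [468.1, 346.0, 216.5]
tool_rot: [[-0.999, 0.038, 0.001], [0.038, 0.999, -0.0], [-0.001, -0.0, -1.0]]
ft_force: [0.4, 0.1, -0.8]
opening: 17.5
grasp_force: 0.0
```

>>> play_rows(rows="0 -0.9 0 0 0 0;0 -0.9 0 0 0 0;0 -0.9 0 0 0 0;0 -0.9 0 0 0 0;0 -0.9 0 0 0 0;0 -0.9 0 0 0 0;0 -0.9 0 0 0 0;0 -0.9 0 0 0 0;0 -0.9 0 0 0 0;0 -0.9 0 0 0 0;0 -0.9 0 0 0 0;0 -0.9 0 0 0 0")

```text
time: 3.1
tool_pos: [455.8, 77.0, 216.6]
tool_rot: [[-0.999, 0.036, 0.0], [0.036, 0.999, 0.0], [-0.0, 0.0, -1.0]]
ft_force: [0.7, 0.0, 0.2]
opening: 0.2
grasp_force: 0.0
```

>>> play_rows(rows="-0.2 -0.9 0 0 0 0;-0.2 -0.9 0 0 0 0;-0.2 -0.9 0 0 0 0;-0.2 -0.9 0 0 0 0;-0.1 -0.9 0 0 0 0;0 -0.9 0 0 0 0;0 -0.9 0 0 0 0;0 -0.9 0 0 0 0;0 -0.9 0 0 0 0;0 -0.9 0 0 0 0;0 -0.9 0 0 0 0;0 0 0 0 0 0")

```text
time: 4.1
tool_pos: [468.9, -174.1, 216.8]
tool_rot: [[-0.999, 0.04, 0.0], [0.04, 0.999, -0.001], [-0.0, -0.001, -1.0]]
ft_force: [-0.1, -0.1, -0.3]
opening: 0.6
grasp_force: 0.0
```

```bash
python3 - <<'E'
from h import *
s=manip.sense(); print(s['time'],s['tool_pos'],s['opening'])
c=manip.calibration('wrist'); print(np.round(c['tool_from_camera'],3),c['fx'],c['cx'],c['cy'])
cv2.imwrite('pics/w1.png',manip.read_camera('wrist')[:,:,::-1])
E
```

```text
4.1 [ 468.89799868 -174.0729144   216.75253634] 0.5530173455781555
[[ 0.00000e+00 -9.69000e-01 -2.49000e-01  7.29850e+01]
 [ 1.00000e+00  0.00000e+00 -0.00000e+00 -3.09000e-01]
 [ 1.00000e-03 -2.49000e-01  9.69000e-01 -1.67589e+02]
 [ 0.00000e+00  0.00000e+00  0.00000e+00  1.00000e+00]] 355.09619243698165 321.48620575731235 231.41184339604894
```

View pics/w1.png

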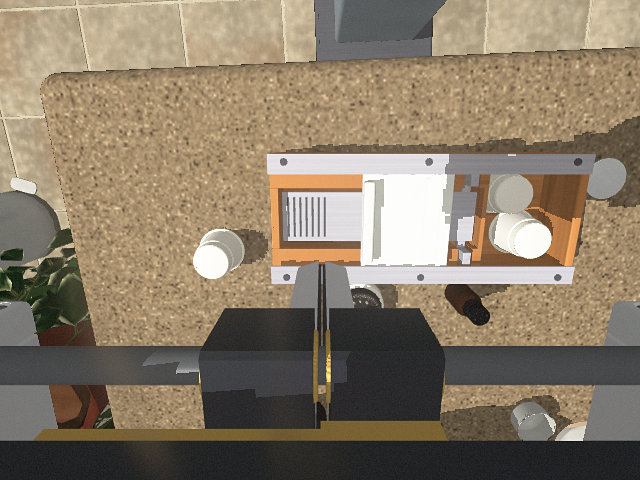

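The wrist view shows the rails' corners at about (267,155), (272,283), (573,283) and (594,155), the cover's plate rear edge near column 362, and the well's ribbed pad at columns 285–325.

```bash
cat >> h.py <<'E'
def wray(s,u,v,z):
    c=manip.calibration('wrist');T=np.array(c['tool_from_camera']);R=np.array(s['tool_rot'])
    d=R@T[:3,:3]@np.array([(u-c['cx'])/c['fx'],(v-c['cy'])/c['fy'],1.]); o=R@T[:3,3]+np.array(s['tool_pos'])
    return (o+d*(z-o[2])/d[2])[:2]
E
python3 - <<'E'
from h import *
s=manip.sense()
c=[wray(s,u,v,62) for u,v in [(573,283),(272,283),(267,155),(594,155)]]
print(np.round(c,1)); d=(c[0]+c[3])/2-(c[1]+c[2])/2; print(np.linalg.norm(d),np.degrees(np.arctan2(-d[0],d[1])))
ce=np.mean(c,axis=0);print(ce)
ce=np.array([472.3,-79.7]);th=np.radians(-2.13)
print('rear',[w2b(wray(s,u,v,z),ce,th) for u,v,z in [(362,265,58),(362,175,58),(363,220,70)]])
print('tool box',w2b(s['tool_pos'],ce,th))
E
```

```text
[[ 540.2   69.4]
 [ 529.  -223.1]
 [ 407.1 -218.5]
 [ 418.4   71.3]]
291.37177206854756 -2.212904819698646
[473.67248255 -75.2234898 ]
rear [array([ 44.95558035, -53.59544163]), array([-41.82320599, -55.91097724]), array([ -2.51605211, -55.26710676])]
tool box [  0.30435215 -92.31388451]
```

>>> play_rows(rows="0 0 0.9 0 0 0;0 0 0.9 0 0 0;0 0 0.9 0 0 0;0 0 0.9 0 0 0;0 0 0.9 0 0 0;0 0 0.8 0 0 0;0 0 0.5 0 0 0;0 0 0.3 0 0 0;0 0 0.1 0 0 0;0 0 0 0 0 0")

```text
time: 4.98
tool_pos: [469.6, -169.7, 61.5]
tool_rot: [[-0.999, 0.036, -0.0], [0.036, 0.999, 0.0], [0.0, 0.0, -1.0]]
ft_force: [0.8, 0.0, 0.5]
opening: 0.5
grasp_force: 0.0
```

>>> play_rows(rows="0 0 0.1 0 0 0;0 0 0.1 0 0 0;0 0 0.1 0 0 0;0 0 0.1 0 0 0;0 0 0.1 0 0 0;0 0 0.1 0 0 0;0 0 0 0 0 0;0 0 0 0 0 0")

```text
time: 5.65
tool_pos: [469.7, -170.1, 46.5]
tool_rot: [[-0.999, 0.036, 0.0], [0.036, 0.999, -0.0], [-0.0, -0.0, -1.0]]
ft_force: [0.9, 0.7, 4.6]
opening: 0.4
grasp_force: 2.2
```

>>> play_rows(rows="0 0 0.1 0 0 0;0 0 0.08 0 0 0;0 0 0 0 0 0;0 0 0 0 0 0;0 0 0 0 0 0")

```text
time: 6.07
tool_pos: [469.7, -170.1, 42.2]
tool_rot: [[-0.999, 0.036, 0.0], [0.036, 0.999, -0.0], [-0.0, -0.0, -1.0]]
ft_force: [0.5, 0.4, 5.2]
opening: 0.6
grasp_force: 2.7
```

>>> play_rows(rows="0 0.3 0 0 0 0;0 0.3 0 0 0 0;0 0.2 0 0 0 0;0 0.2 0 0 0 0;0 0.2 0 0 0 0;0 0.2 0 0 0 0;0 0 0 0 0 0")

```text
time: 6.65
tool_pos: [471.0, -135.1, 42.2]
tool_rot: [[-0.999, 0.036, 0.001], [0.036, 0.999, -0.001], [-0.001, -0.001, -1.0]]
ft_force: [0.7, 0.5, 6.4]
opening: 0.5
grasp_force: 2.7
```

```bash
python3 - <<'E'
from h import *
s=manip.sense(); print(s['tool_pos'],s['ft_force'])
a=manip.read_camera('scene')[:,:,::-1]; a=a[140:330,290:470]; cv2.imwrite('pics/s2.png',cv2.resize(a,None,fx=3,fy=3,interpolation=2))
E
```

```text
[ 470.98382346 -135.08859231   42.22421625] [0.71399059 0.4840179  6.39266904]
```

View pics/s2.png

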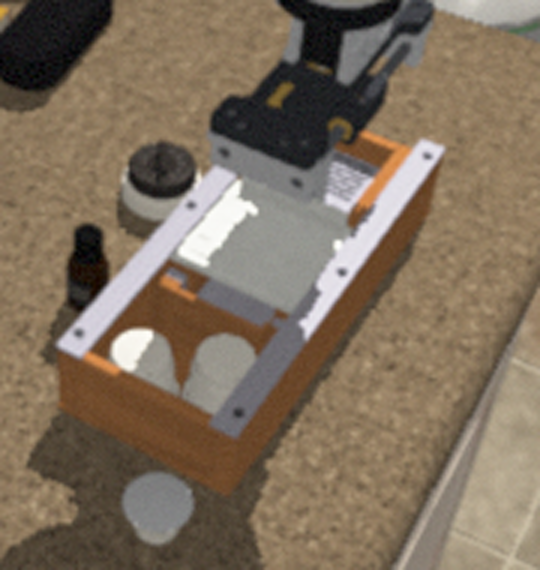

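The cover has moved toward the teeth, which are still down, and the bystanders are untouched. Continuing the push.

>>> play_rows(rows="0 0.2 0 0 0 0;0 0.2 0 0 0 0;0 0.2 0 0 0 0;0 0.2 0 0 0 0;0 0.2 0 0 0 0;0 0 0 0 0 0")

```text
time: 7.2
tool_pos: [471.9, -110.1, 42.2]
tool_rot: [[-0.999, 0.036, 0.001], [0.036, 0.999, -0.001], [-0.001, -0.001, -1.0]]
ft_force: [1.1, 0.7, 4.7]
opening: 0.4
grasp_force: 2.7
```

>>> play_rows(rows="0 0.3 0 0 0 0;0 0.3 0 0 0 0;0 0.3 0 0 0 0;0 0.3 0 0 0 0;0 0.3 0 0 0 0;0 0.3 0 0 0 0;0 0.3 0 0 0 0;0 0.2 0 0 0 0;0 0 0 0 0 0;0 0 0 0 0 0")

```text
time: 8.03
tool_pos: [474.2, -52.4, 42.3]
tool_rot: [[-0.999, 0.036, 0.001], [0.036, 0.999, 0.0], [-0.001, 0.0, -1.0]]
ft_force: [0.1, 2.2, 5.3]
opening: 0.6
grasp_force: 2.7
```

Now slow to the end stop, watching the y force.

>>> play_rows(rows="0 0.1 0 0 0 0;0 0.1 0 0 0 0;0 0.1 0 0 0 0;0 0.1 0 0 0 0;0 0 0 0 0 0;0 0 0 0 0 0")

```text
time: 8.53
tool_pos: [474.5, -43.1, 42.2]
tool_rot: [[-0.999, 0.036, 0.001], [0.036, 0.999, -0.001], [-0.001, -0.001, -1.0]]
ft_force: [1.2, -2.7, 5.5]
opening: 0.1
grasp_force: 2.7
```

```bash
python3 - <<'E'
from h import *
s=manip.sense(); print(s['tool_pos'],s['ft_force'])
a=manip.read_camera('scene')[:,:,::-1]; a=a[140:330,290:470]; cv2.imwrite('pics/s3.png',cv2.resize(a,None,fx=3,fy=3,interpolation=2))
E
```

```text
[474.45529952 -43.10985077  42.2454623 ] [ 1.15323863 -2.65934654  5.52532381]
```

View pics/s3.png

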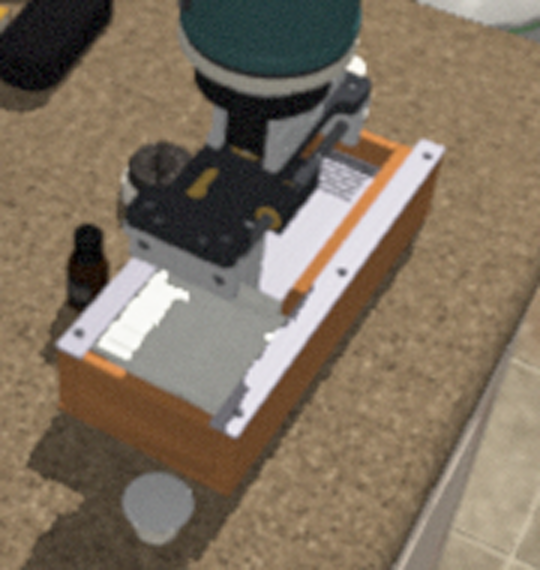

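The cover is almost home; pushing gently on until the stop is felt.

>>> play_rows(rows="0 0.08 0 0 0 0;0 0.08 0 0 0 0;0 0 0 0 0 0;0 0 0 0 0 0")

```text
time: 8.92
tool_pos: [474.6, -39.3, 42.2]
tool_rot: [[-0.999, 0.036, 0.001], [0.036, 0.999, -0.001], [-0.001, -0.001, -1.0]]
ft_force: [1.1, -3.1, 6.0]
opening: 0.2
grasp_force: 2.8
```

>>> play_rows(rows="0 0.08 0 0 0 0;0 0.08 0 0 0 0;0 0 0 0 0 0;0 0 0 0 0 0")

```text
time: 9.25
tool_pos: [474.6, -37.0, 42.3]
tool_rot: [[-0.999, 0.038, 0.001], [0.038, 0.999, -0.002], [-0.001, -0.002, -1.0]]
ft_force: [-0.3, -14.3, 7.0]
opening: 0.5
grasp_force: 10.4
```

The stop is reached (14 N). Ease back and lift.

>>> play_rows(rows="0 -0.1 0 0 0 0;0 -0.1 0 0 0 0;0 0 0 0 0 0;0 0 -0.2 0 0 0;0 0 -0.4 0 0 0;0 0 -0.8 0 0 0;0 0 -1 0 0 0;0 0 -1 0 0 0;0 0 -1 0 0 0;0 0 -1 0 0 0;0 0 -1 0 0 0;0 0 0 0 0 0")

```text
time: 10.25
tool_pos: [475.6, -40.0, 206.6]
tool_rot: [[-0.999, 0.036, 0.005], [0.037, 0.999, 0.001], [-0.005, 0.001, -1.0]]
ft_force: [0.9, -0.1, 1.1]
opening: 0.5
grasp_force: 0.0
```

```bash
python3 - <<'E'
from h import *
s=manip.sense(); print(s['tool_pos'],s['ft_force'])
a=manip.read_camera('wrist')[:,:,::-1]; cv2.imwrite('pics/w4.png',a)
E
```

```text
[475.55430923 -39.96749491 206.62465299] [ 0.9440778  -0.14657748  1.09883038]
```

View pics/w4.png

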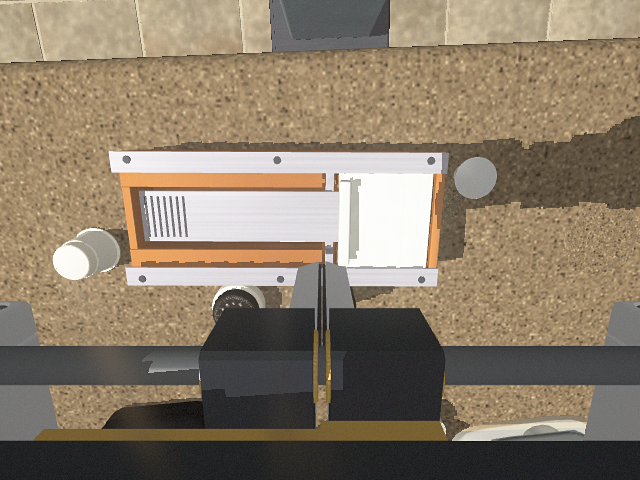

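The picture shows the cover (columns 338–435) against the end stop. Both teeth are up just behind its rear edge, at (330,181) and (330,250), and the bystanders are in place.

```bash
python3 -c "
from cell import manip
print(manip.sign_off())"
```

```text
the job is handed in; nothing more can be done
None
```

The job is handed in: the last picture shows the cover fully home with the catch sprung up behind it and the bystanders I could see standing where they were; the sign-off returned no verdict.

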